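Gauge two idler sleeves, then hold the belt tensioner back past its ratchet

ROBOT

A 7-joint arm with a two-finger parallel gripper is mounted at the origin on the work surface. World frame = base frame: x ahead of the robot, y to its left, z up, the work surface at z = 0. Lengths are in m, angles in rad, forces in N, time in s.
With the tool pointing down it reaches from about 0.425 to 0.875 m from the base axis. Payload 4.7 kg.
Tool frame: the origin (TCP) lies midway between the tips of the shut fingers; the grasp point (between the pads) lies 19 mm behind it; z points along the fingers, y is the line along which they close (so a half turn about z gives the same grasp; the last joint's range is limited). The gripper opens to 87 mm and grips with 3 to 60 N. Pads are 19 mm wide; open, the fingers measure 117 mm over their backs; the gripper's body (75 mm by 190 mm) begins 51 mm behind the grasp point.
Start: joints at [1.172, 0.321, -0.07, 1.45, 0.023, 1.371, -0.057], TCP at [0.261, -0.595, 0.223] pointing down, gripper open.
Joint ranges: [-2.86, 2.86], [-0.3, 2.09], [-1.38, 1.24], [0.06, 2.45], [-1.56, 4.7], [0.09, 2.05], [-2.69, 2.69]. Speed limits (rad/s): [2.57, 2.57, 3.14, 3.14, 3.14, 3.14, 3.14].

INTERFACE

Orientations are given as a rotation vector (axis times angle).
In Python, from bench import ctrl gives the robot as it stands. The module is installed in compiled form; this text tells all that it offers.
- The arm moves only by the shell command python3 -m handwheel 'ROWS' [FORCE]. ROWS is JSON, a list of rows, each a list of 7 numbers: the finger opening in m, from 0 to 0.087, then the shift along the tool's x, y, z in m, then the turn, a rotation vector about the tool's x, y, z in degrees. A call has 1 to 12 rows; each row shifts and turns the commanded pose from where the row before left it, along the tool's axes as they then stand; what a row does not reach is not made up. A row lasts 1/8 s, in which the tool goes at most 62.5 mm and 10.7 degrees, less where a joint would pass 70% of its speed; a pose out of reach is approached as far as the arm can. A call is refused whole if a number of a shift passes 0.0625 or a number of a turn 10.7, either way. A call with a gripper value outside its range is refused whole. The fingers move at their own pace and stop on an object; FORCE is the grip in N (left out, the last holds). Time passes only in rows, so rows that do not move let the fingers close. It gives the time, the measured TCP pose, the force, the opening and the grip force at its end, in the units of the state.
- ctrl.get_state(): the state, without advancing time (a new reading comes with each control period).
- ctrl.get_image(name): name is "scene" or "top"; returns (picture, depth): 384x512x3 uint8, blue, green, red; 384x512 float32, m along the optical axis (not along the pixel's ray), 0 where there is no reading.
- ctrl.camera_info(name): a dict with "intrinsics" (3x3 intrinsics, pixels), "R" (3x3) and "t" (3): a world point X has camera coordinates R X + t. Camera axes: x right, y down, z forward; pixel columns grow to the right and rows downward; lengths in m; the calibration is good to about 2 mm. A picture is of the moment at which its call begins. camera_info takes no time and is no camera call.
- ctrl.close_job(): hands the job in; it is judged then, once.
The state is a dict: "time": time; "joint_positions": joint angles; "qd": joint speeds; "joint_torque": joint torques, N m; "position": TCP position; "tool_rot": TCP orientation; "ft_force": force on the tool from outside, world axes, zero at the start; "torque": the same for the moment, N m; "grip_width": opening from 0.0 (shut) to 1.0 (fully open); "grip_force": force on a finger pad.
Only numpy, scipy, OpenCV 4.12 (cv2) and the standard library are available. Lean on these libraries where they do the work, as an engineer would, in place of code of your own. Each camera call takes 0.05 s, during which the arm holds its last target. There are 200 camera calls.

TASK

I am fitting the idler to this belt drive: try the two brass sleeves on the gauge pin, leave the one that slides right down standing on the pin and put the one that will not go on into the red scrap tray. Then, with the gripper on its black roller or the arm, push the sprung tensioner arm back past the last click of its ratchet, a little further so that the pawl carries no load but not onto the end stop, and keep holding it there. Finish while still holding the arm back, and leave everything else on the bench where it is.

Things in the scene. Friction and masses are not known exactly. Their poses are not given: they have to be found in the camera images.
- sleeve_1: a plain brass tube, 30 mm outside diameter, 30 mm long, 0.07 to 0.14 kg, standing upright at first. Origin: centre of its lower end; z up its bore. One of the two sleeves has 2.4 mm play on the gauge pin and slides right down; the other is 1.6 mm too small and stays on the pin's taper, its lower end about 30 mm above the block. Outside alike; either may stand in either place
- sleeve_2: the other brass sleeve, alike outside: 30 mm diameter, 30 mm long; origin: centre of its lower end, z up its bore
- sleeve_1_mid (a point): the middle of sleeve_1's bore, 15 mm from either end
- sleeve_2_mid (a point): the middle of sleeve_2's bore, 15 mm from either end
- gauge: the gauge: a dark steel block 64 x 64 x 20 mm fixed to the bench, with an upright bright steel pin of 14 mm diameter in its middle. The pin stands 36 mm above the block, of which the top 7 mm taper to 6 mm diameter. Origin: centre of the block's underside
- pin_foot (a point): the foot of the gauge pin, on the top face of the block, 20 mm above the bench; z up. A sleeve that fits stands with its origin here
- pin_tip (a point): the top of the gauge pin, 56 mm above the bench
- scrap_tray: the red plastic scrap tray, open on top, fixed: 110 (its x) x 120 (its y) x 40 mm high, walls and floor 4 mm. Origin: centre of its underside
- scrap_tray_in (a point): centre of the scrap tray's inner floor, 4 mm above the bench
- drive: the belt drive: a grey plate 260 (x) x 300 (y) mm fixed to the bench, top face 20 mm up, no belt on. Origin: middle of its underside. On it, in mm: tensioner pivot (0, -85); dark crank pulley, radius 40, at (-82, -97); pump pulley, radius 34, at (68, 104); both 83 high; bare idler stud (-35, 112), 82 high; two stop pins 50 high by the arm. The space on the roller's -x side is free
- pivot (a point): a point on the vertical pivot axis of the tensioner arm, 62 mm above the bench; axes as drive
- tensioner_arm: the sprung tensioner arm: dark drum of 34 mm radius on the pivot, alloy arm 22 mm wide (36 to 47 mm above the bench), roller on its end 105 mm from the pivot, steel sector of 55 mm radius with three saw teeth. Origin: on the pivot axis at bench height; axes as drive when the joint reads 0. Roller centre at (-44, 95, 63) mm in this frame
- tensioner (a joint): arm angle in rad: 0 on its rest stop, grows clockwise seen from above as it is pushed back (roller towards the drive's +x; first 25 degrees left of +x); end stop at 0.80. A spring returns it: at the roller 7 N at 0, 12 N at 0.6, and up to 4 N more on a tooth. Clicks at 0.20, 0.33 and 0.46 (last); if let go it drops back on the pawl, to 0.44. Held right: beyond 0.50, below 0.78
- roller: the tensioner's black roller, 48 mm diameter, free to spin, 50 to 76 mm above the bench, with an 18 mm hex bolt head over it up to 85 mm. Origin: its centre, 63 mm above the bench
- pawl (a joint): the yellow spring-loaded pawl slider in its dark guide beside the drum, on the drive's +x side: 0 m when it is fully in (dropped behind a tooth), about 0.003 m when it rides on a tooth's crest. It works by itself
- socket: a steel hex socket standing on the bench, 29 mm across, 34 mm high, near the sleeves; not to be moved
- new_idler: the grooved steel idler pulley waiting to be fitted, lying flat on the bench, 60 mm across, 28 mm high; not to be moved
- nut_jar: a small clear jar with a red lid, 64 mm across, 75 mm high; not to be moved
- spray_blue: a blue aerosol can, 64 mm across, 190 mm high, left; not to be moved
- spray_yellow: a yellow aerosol can with red cap, 64 mm across, 190 mm high, right; not to be moved
- wrench: a steel wrench lying on the bench near the robot, 200 mm long, 8 mm thick (origin: middle of its underside); not to be moved
- screwdriver: a screwdriver with yellow handle lying on the bench near the robot, 200 mm long, 26 mm thick (origin: below its middle); not to be moved

How it is judged:
On the way, in this order (a step that is already met when the one before it is completed fails the run):
1. the sleeve that fits stands fully down on the gauge pin, the other lies or stands in the scrap tray, both let go (((horizontal distance between sleeve_1 and pin_foot below 0.004 m and z of sleeve_1 in the frame of pin_foot below 0.004 m and angle between sleeve_1's own z axis and vertical below 0.1 rad and linear speed of each of sleeve_1, sleeve_2 below 0.02 m/s and contact force between the fingers and sleeve_1 below 0.1 N and contact force between the fingers and sleeve_2 below 0.1 N and x of sleeve_2_mid in the frame of scrap_tray_in between -0.045 and 0.045 m and y of sleeve_2_mid in the frame of scrap_tray_in between -0.05 and 0.05 m and z of sleeve_2_mid in the frame of scrap_tray_in below 0.025 m) or (horizontal distance between sleeve_2 and pin_foot below 0.004 m and z of sleeve_2 in the frame of pin_foot below 0.004 m and angle between sleeve_2's own z axis and vertical below 0.1 rad and linear speed of each of sleeve_2, sleeve_1 below 0.02 m/s and contact force between the fingers and sleeve_2 below 0.1 N and contact force between the fingers and sleeve_1 below 0.1 N and x of sleeve_1_mid in the frame of scrap_tray_in between -0.045 and 0.045 m and y of sleeve_1_mid in the frame of scrap_tray_in between -0.05 and 0.05 m and z of sleeve_1_mid in the frame of scrap_tray_in below 0.025 m))), for 0.2 s.
2. the tensioner arm is pushed back past its last click and the pawl has dropped behind the last tooth (value of joint tensioner above 0.5 rad and value of joint pawl below 0.0015 m and contact force between the fingers and tensioner_arm above 4 N), for 0.2 s.
At the end, for the whole second after the job is handed in: Fitting sleeve fully down on the gauge pin (within 4 mm sideways and in height), the other inside the scrap tray, both let go; the gripper presses on the arm or roller with over 4 N and holds it still beyond 0.50 rad (last click 0.46), short of the end stop, pawl dropped in (all of step 2 and ((horizontal distance between sleeve_1 and pin_foot below 0.004 m and z of sleeve_1 in the frame of pin_foot below 0.004 m and angle between sleeve_1's own z axis and vertical below 0.1 rad and linear speed of each of sleeve_1, sleeve_2 below 0.02 m/s and contact force between the fingers and sleeve_1 below 0.1 N and contact force between the fingers and sleeve_2 below 0.1 N and x of sleeve_2_mid in the frame of scrap_tray_in between -0.045 and 0.045 m and y of sleeve_2_mid in the frame of scrap_tray_in between -0.05 and 0.05 m and z of sleeve_2_mid in the frame of scrap_tray_in below 0.025 m) or (horizontal distance between sleeve_2 and pin_foot below 0.004 m and z of sleeve_2 in the frame of pin_foot below 0.004 m and angle between sleeve_2's own z axis and vertical below 0.1 rad and linear speed of each of sleeve_2, sleeve_1 below 0.02 m/s and contact force between the fingers and sleeve_2 below 0.1 N and contact force between the fingers and sleeve_1 below 0.1 N and x of sleeve_1_mid in the frame of scrap_tray_in between -0.045 and 0.045 m and y of sleeve_1_mid in the frame of scrap_tray_in between -0.05 and 0.05 m and z of sleeve_1_mid in the frame of scrap_tray_in below 0.025 m)) and velocity of joint tensioner between -0.1 and 0.1 rad/s); the arm keeps its last pose, push and grip.
It fails at once if the tensioner arm is driven onto its end stop (0.80 rad; 0.78 counts) (value of joint tensioner above 0.78 rad).
It fails at once if another thing on the bench is moved more than 25 mm (distance of any of socket, new_idler, nut_jar, spray_blue, spray_yellow, wrench, screwdriver from where it was at the start of the episode above 0.025 m).
It also fails if it takes over 64 s, if anything falls off the work surface, if the arm or the gripper's body presses on something with over 40 N, if the wrist force passes 120 N, or if a joint passes its speed limit or range.

## Working session

There is one attempt and no reset: what is moved stays moved. The work goes in short steps, Python scripts to look and compute and a shell command to move; the robot and the scene stay as the last step left them, time stands still between calls to the robot, and variables do not carry over. Pictures are saved under pics/ and viewed, at most 10 in all, crops included, and the job is handed in when it is done.

```bash
mkdir -p pics
cat > h.py <<'E'
import numpy as np,cv2
from bench import ctrl
from scipy.spatial.transform import Rotation as Ro
def grab(n,f=None):
    im,d=ctrl.get_image(n)
    if f: cv2.imwrite('pics/'+f,im)
    np.savez('/tmp/'+n+'.npz',im=im,d=d); return im,d
def cloud(n,d):
    c=ctrl.camera_info(n);K=np.array(c['intrinsics']);R=np.array(c['R']);t=np.array(c['t'])
    v,u=np.mgrid[:d.shape[0],:d.shape[1]]
    p=np.stack([(u-K[0,2])/K[0,0]*d,(v-K[1,2])/K[1,1]*d,d],-1)
    return (p-t)@R
def ray(n,u,v,z):
    c=ctrl.camera_info(n);K=np.array(c['intrinsics']);R=np.array(c['R']);t=np.array(c['t'])
    o=-R.T@t; r=R.T@np.linalg.inv(K)@np.array([u,v,1.]); return o+r*(z-o[2])/r[2]
def st():
    s=ctrl.get_state(); print('t',s['time'],'p',np.round(s['position'],4),'rot\n',np.round(Ro.from_rotvec(s['tool_rot']).as_matrix(),3),'F',np.round(s['ft_force'],2),s['grip_width'],s['grip_force']); return s
E
python3 - <<'E'
from h import *
st()
for n in('scene','top'):
    grab(n,n+'0.png'); c=ctrl.camera_info(n); R=np.array(c['R']);print(n,c['intrinsics'],-R.T@np.array(c['t']),R.round(3))
E
```

```text
t 0.0 p [ 0.2605 -0.5949  0.2214] rot
 [[ 0.916  0.401 -0.001]
 [ 0.401 -0.916  0.002]
 [-0.    -0.002 -1.   ]] F [-0.25  0.29 -0.07] 1.000277493387951 0.0
scene [[395.4772832    0.         256.71551513]
 [  0.         395.4772832  191.35513345]
 [  0.           0.           1.        ]] [1.21841848 0.36241349 0.8567212 ] [[-0.449  0.893 -0.013]
 [ 0.627  0.305 -0.717]
 [-0.637 -0.331 -0.697]]
top [[475.87695199   0.         254.54184274]
 [  0.         475.87695199 199.88802914]
 [  0.           0.           1.        ]] [ 0.29173884 -0.02988153  1.66997408] [[ 0.024 -1.    -0.01 ]
 [-0.99  -0.022 -0.138]
 [ 0.138  0.013 -0.99 ]]
```

View pics/scene0.png

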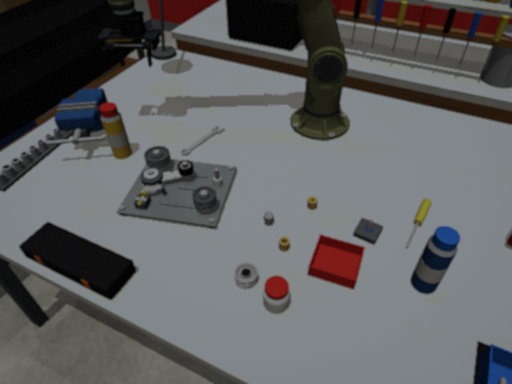

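View pics/top0.png

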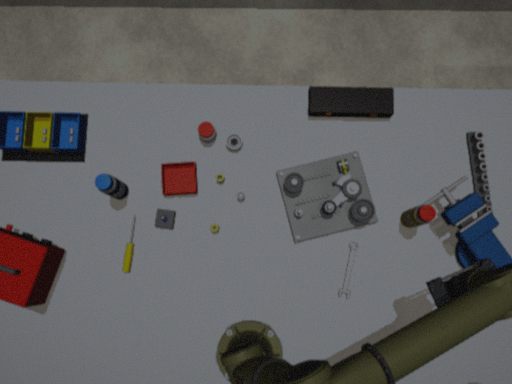

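The scene view shows the sleeves at (312,202) and (284,243), the gauge at (368,230), the tray at (337,260) and the drive around (180,190). In the top view the sleeves are at (214,228) and (220,179), the gauge at (165,218), the tray at (180,179), the roller at (328,208) and the socket at (241,197).

```bash
cat > m.py <<'E'
from h import *
def blob(n,im,mask,box,z=None):
    x0,y0,x1,y1=box; m=np.zeros(mask.shape,bool); m[y0:y1,x0:x1]=mask[y0:y1,x0:x1]
    v,u=np.nonzero(m); return u.mean(),v.mean(),m
def tri(a,b):
    # closest point of rays in top (a) and scene (b)
    A=[];B=[]
    for n,p in(('top',a),('scene',b)):
        o=ray(n,*p,1.0) ; q=ray(n,*p,0.0); d=(q-o)/np.linalg.norm(q-o); P=np.eye(3)-np.outer(d,d); A.append(P);B.append(P@o)
    x=np.linalg.solve(sum(A),sum(B)); return x,[np.linalg.norm(A[i]@x-B[i]) for i in(0,1)]
E
python3 - <<'E'
from m import *
T=np.load('/tmp/top.npz');S=np.load('/tmp/scene.npz')
np.set_printoptions(precision=4,suppress=True)
for n,L in(('top',T),('scene',S)):
    im,d=L['im'],L['d'];P=cloud(n,d); hsv=cv2.cvtColor(im,cv2.COLOR_BGR2HSV)
    brass=(hsv[...,0]>15)&(hsv[...,0]<32)&(hsv[...,1]>110)
    red=((hsv[...,0]<8)|(hsv[...,0]>172))&(hsv[...,1]>150)
    dark=(hsv[...,2]<95)
    bx={'top':dict(sA=(206,220,222,238),sB=(212,171,228,187),g=(152,206,178,231),tray=(158,158,202,198)),
        'scene':dict(sA=(304,193,322,211),sB=(276,234,293,252),g=(350,215,386,245),tray=(305,232,368,288))}[n]
    for k,b in bx.items():
        mk=brass if k[0]=='s' else red if k=='tray' else dark
        u,v,m=blob(n,im,mk,b); p=P[m&(d>0)]
        print(n,k,m.sum(),'uv %.1f %.1f'%(u,v),'zpct',np.percentile(p[:,2],[5,50,95]),'xy med',np.median(p,0),'min',p.min(0),'max',p.max(0))
        x0,y0,x1,y1=b; q=P[y0:y1,x0:x1].reshape(-1,3)
        if k[0]=='s': h=q[(q[:,2]>.022)];print('   top pts',len(h),h.mean(0),(h.min(0)+h.max(0))/2,h.max(0)-h.min(0))
        if k=='g':
            h=q[(q[:,2]>.012)&(q[:,2]<.03)];r=cv2.minAreaRect((h[:,:2]*1000).astype(np.float32));print('   blk',len(h),h.mean(0),r)
            h=q[q[:,2]>.035];print('   pin',len(h),h)
        if k=='tray':
            h=q[(q[:,2]>.03)];r=cv2.minAreaRect((h[:,:2]*1000).astype(np.float32));print('   rim',len(h),np.median(h[:,2]),r)
E
python3 - <<'E'
import cv2,numpy as np
a=cv2.imread('pics/top0.png');b=cv2.imread('pics/scene0.png')
A=cv2.resize(a[145:250,270:385],(0,0),fx=5,fy=5,interpolation=3)[:, :575]
cv2.imwrite('pics/c1.png',A)
A=cv2.resize(np.hstack([a[160:240,145:250]]),(0,0),fx=4,fy=4,interpolation=3)
B=cv2.resize(b[140:230,110:245],(0,0),fx=4,fy=4,interpolation=3)
A=cv2.copyMakeBorder(A,0,600-0-A.shape[0]-0 if False else 0,0,max(0,B.shape[1]-A.shape[1]),0)
cv2.imwrite('pics/c2.png',cv2.resize(np.vstack([A,B[:,:A.shape[1]]]),(0,0),fx=.88,fy=.88))
E
```

```text
top sA 34 uv 214.5 227.9 zpct [0.0141 0.0282 0.0325] xy med [0.4192 0.1287 0.0282] min [ 0.4087  0.1153 -0.0016] max [0.4329 0.1397 0.0337]
   top pts 53 [0.4173 0.1226 0.0909] [0.364  0.0567 0.8467] [0.1446 0.1733 1.6465]
top sB 25 uv 219.7 178.0 zpct [0.0179 0.026  0.0338] xy med [0.5958 0.1157 0.026 ] min [0.5843 0.1041 0.0125] max [0.6078 0.129  0.035 ]
   top pts 39 [0.5906 0.1124 0.0702] [0.4526 0.0495 0.846 ] [0.3218 0.1588 1.648 ]
top g 366 uv 164.8 219.0 zpct [-0.0011  0.0181  0.0276] xy med [0.447  0.3018 0.0181] min [ 0.4139  0.2712 -0.0082] max [0.4823 0.3418 0.0599]
   blk 298 [0.451  0.3042 0.019 ] ((457.7260437011719, 304.48419189453125), (64.63711547851562, 76.51408386230469), 86.5298843383789)
   pin 22 [[ 0.2917 -0.0299  1.67  ]
 [ 0.2917 -0.0299  1.67  ]
 [ 0.2917 -0.0299  1.67  ]
 [ 0.2917 -0.0299  1.67  ]
 [ 0.2917 -0.0299  1.67  ]
 [ 0.4549  0.3115  0.0451]
 [ 0.4535  0.3049  0.0599]
 [ 0.4539  0.3023  0.0562]
 [ 0.4547  0.3003  0.0493]
 [ 0.4506  0.3096  0.0529]
 [ 0.45    0.3047  0.0603]
 [ 0.4508  0.3029  0.0526]
 [ 0.4512  0.3001  0.0493]
 [ 0.4523  0.2987  
[... 1910 characters left out ...]
4 0.3049 0.0391]
 [0.4577 0.3075 0.0418]
 [0.4548 0.3098 0.0399]
 [0.4548 0.3123 0.0411]
 [0.4584 0.3057 0.0375]
 [0.4577 0.3082 0.038 ]
 [0.4576 0.3107 0.0391]
 [0.4538 0.3129 0.0364]
 [1.2184 0.3624 0.8567]
 [1.2184 0.3624 0.8567]
 [0.5385 0.2797 0.0401]
 [0.5365 0.2819 0.0391]
 [0.5408 0.2806 0.039 ]
 [0.5394 0.2829 0.0387]
 [0.5393 0.2853 0.0399]
 [0.5395 0.2878 0.0416]
 [0.5345 0.2897 0.037 ]
 [0.5353 0.2922 0.0393]]
scene tray 1914 uv 336.1 261.2 zpct [0.0018 0.0058 0.0386] xy med [0.5834 0.2626 0.0058] min [ 0.5352  0.2008 -0.0008] max [0.6544 0.3239 0.0433]
   rim 460 0.038228300951701016 ((879.957763671875, 287.63201904296875), (687.6890869140625, 119.9658203125), 5.198977947235107)
```

View pics/c1.png

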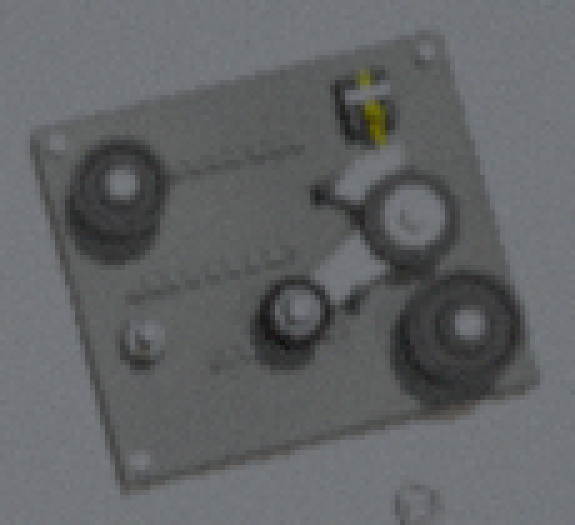

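View pics/c2.png

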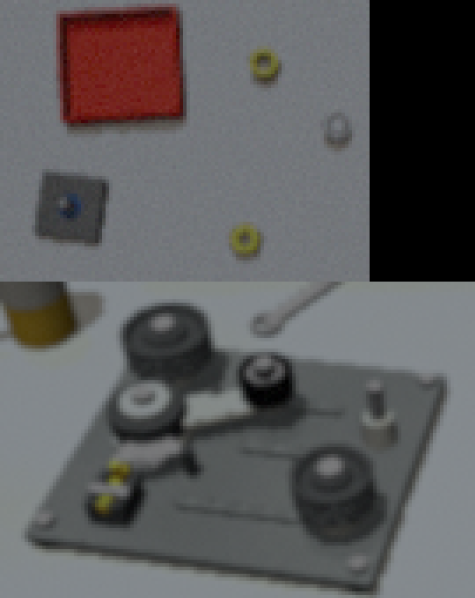

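The crops show, in the top view, the roller bolt at (329.4,206.6), drum cap (351.8,188), stud (299,214), crank cap (363.4,209.6) and pump cap (294.6,181.6). In the scene view they are at (185,163.7), (150.9,172.8), (216.5,168), (156.3,152) and (203.5,192.4). The arm runs from the drum to the roller, and the pawl (yellow) is beyond the drum.

Run:
```python
from m import *
np.set_printoptions(precision=4,suppress=True)
I={n:np.load('/tmp/%s.npz'%n)['im'] for n in('top','scene')}
bx={'top':dict(sA=(204,218,225,240),sB=(210,169,230,189),g=(148,203,182,234),tray=(155,155,205,202)),
 'scene':dict(sA=(302,191,324,213),sB=(274,232,295,254),g=(348,212,388,246),tray=(305,232,372,290))}
C={}
for n in I:
    lab=cv2.cvtColor(I[n],cv2.COLOR_BGR2LAB).astype(int); 
    for k,b in bx[n].items():
        x0,y0,x1,y1=b; L=lab[y0:y1,x0:x1]; bg=np.median(lab[y0-8:y1+8,x0-8:x1+8].reshape(-1,3),0) if k[0]=='s' else None
        if k[0]=='s': m=(L[...,2]-bg[2])>12
        elif k=='tray': m=L[...,1]>150
        else: m=L[...,0]<np.percentile(L[...,0],90)-38
        m=m.astype(np.uint8); cc=max(cv2.findContours(m,0,cv2.CHAIN_APPROX_NONE)[0],key=cv2.contourArea)
        M=np.zeros(m.shape,np.uint8); cv2.fillPoly(M,[cv2.convexHull(cc)],1); v,u=np.nonzero(M); c=(u.mean()+x0,v.mean()+y0); C[n,k]=c
        print(n,k,M.sum(),np.round(c,2),cv2.boundingRect(cc),'z15/10/40',ray(n,*c,.015)[:2],ray(n,*c,.010)[:2],ray(n,*c,.02)[:2])
for k in bx['top']: print(k,tri(C['top',k],C['scene',k]))
for k,a,b in(('roller',(329.4,206.6),(185,163.7)),('drum',(351.8,188),(150.9,172.8)),('crank',(363.4,209.6),(156.3,152)),('pump',(294.6,181.6),(203.5,192.4)),('stud',(299,213.5),(216.5,169))): print(k,tri(a,b))
```

```text
top sA 67 [214.09 227.69] (6, 5, 9, 10) z15/10/40 [0.4212 0.1303] [0.4216 0.1308] [0.4208 0.1298]
top sB 63 [219.43 177.67] (6, 4, 8, 10) z15/10/40 [0.5987 0.1177] [0.5996 0.1181] [0.5978 0.1172]
top g 382 [164.95 218.95] (7, 6, 21, 21) z15/10/40 [0.4478 0.3034] [0.4483 0.3044] [0.4474 0.3024]
top tray 1040 [178.89 178.55] (7, 8, 35, 32) z15/10/40 [0.5924 0.2611] [0.5933 0.262 ] [0.5915 0.2602]
scene sA 105 [312.1  202.02] (6, 5, 10, 13) z15/10/40 [0.4181 0.1308] [0.4134 0.1294] [0.4229 0.1322]
scene sB 125 [283.78 243.  ] (5, 5, 11, 14) z15/10/40 [0.5957 0.1178] [0.592  0.1163] [0.5993 0.1193]
scene g 528 [367.63 230.76] (5, 6, 30, 27) z15/10/40 [0.455  0.3079] [0.4505 0.3076] [0.4595 0.3082]
scene tray 2008 [336.03 260.89] (4, 4, 55, 52) z15/10/40 [0.5898 0.2623] [0.5861 0.2617] [0.5936 0.2629]
sA (array([0.4207, 0.1308, 0.0174]), [np.float64(0.0007556493832502677), np.float64(0.0007556493832503028)])
sB (array([0.598 , 0.118 , 0.0178]), [np.float64(0.000631224937932201), np.float64(0.0006312249379321405)])
g (array([0.4483, 0.3062, 0.0071]), [np.float64(0.0012351534378246601), np.float64(0.001235153437824658)])
tray (array([0.5917, 0.2617, 0.0171]), [np.float64(0.0009489450555872087), np.float64(0.0009489450555871203)])
roller (array([ 0.4953, -0.2603,  0.0785]), [np.float64(0.0015046597409669273), np.float64(0.0015046597409670514)])
drum (array([ 0.5633, -0.3394,  0.0649]), [np.float64(0.0003802945860003193), np.float64(0.0003802945860003285)])
crank (array([ 0.4876, -0.3743,  0.0791]), [np.float64(0.0014398163128633936), np.float64(0.0014398163128634897)])
pump (array([ 0.5779, -0.1419,  0.0789]), [np.float64(0.0018497265339643893), np.float64(0.001849726533964411)])
stud (array([ 0.4711, -0.1605,  0.0756]), [np.float64(0.0006817951264458516), np.float64(0.0006817951264458799)])
```

```bash
cat > go.py <<'E'
import sys
from h import *
s=st(); R=Ro.from_rotvec(s['tool_rot']).as_matrix(); p=np.array(s['position'])
for a in sys.argv[1:]:
    q=np.array(eval(a)); d=R.T@(q-p); n=int(np.ceil(np.linalg.norm(d)/.06)); print(a,'tool shift',d.round(4),'rows',n,'each',(d/n).round(4)); p=q
E
python3 - <<'E'
from m import *
# cans: base pixels
print('blue',ray('top',119,192,0.)[:2],ray('scene',427,283,0.01)[:2],'blue cap',ray('top',105,183,.19)[:2],'yellow cap',ray('top',427,213,.19)[:2])
E
python3 go.py '(.2605,-.5949,.29)' '(.598,.118,.12)' '(.598,.118,.012)'
```

```text
blue [0.54181457 0.47514772] [0.55091331 0.48359292] blue cap [0.54117802 0.46394316] yellow cap [ 0.46851899 -0.54909368]
t 0.1 p [ 0.2605 -0.595   0.2216] rot
 [[ 0.916  0.401 -0.001]
 [ 0.401 -0.916  0.002]
 [-0.    -0.002 -1.   ]] F [-0.12 -0.59 -0.9 ] 0.9987540971336815 0.0
(.2605,-.5949,.29) tool shift [-0.     -0.0002 -0.0684] rows 2 each [-0.     -0.0001 -0.0342]
(.598,.118,.12) tool shift [ 0.5952 -0.5173  0.1708] rows 14 each [ 0.0425 -0.037   0.0122]
(.598,.118,.012) tool shift [0.     0.0002 0.108 ] rows 2 each [0.     0.0001 0.054 ]
```

```bash
python3 -m handwheel '[[0.06,0,0,-0.034,0,0,0],[0.06,0,0,-0.034,0,0,0],[0.06,0.0425,-0.037,0,0,0,0],[0.06,0.0425,-0.037,0,0,0,0],[0.06,0.0425,-0.037,0,0,0,0],[0.06,0.0425,-0.037,0,0,0,0],[0.06,0.0425,-0.037,0,0,0,0],[0.06,0.0425,-0.037,0,0,0,0],[0.06,0.0425,-0.037,0,0,0,0],[0.06,0.0425,-0.037,0,0,0,0]]' 25
python3 -m handwheel '[[0.06,0.0425,-0.037,0.02,0,0,0],[0.06,0.0425,-0.037,0.02,0,0,0],[0.06,0.0425,-0.037,0.03,0,0,0],[0.06,0.0425,-0.037,0.03,0,0,0],[0.06,0.0425,-0.037,0.035,0,0,0],[0.06,0.0425,-0.037,0.035,0,0,0],[0.06,0,0,0,0,0,0],[0.06,0,0,0,0,0,0]]'
python3 go.py '(.598,.118,.08)' '(.598,.118,.012)'
```

```text
time: 1.35
position: [0.4537, -0.1861, 0.2903]
tool_rot: [3.075, 0.643, -0.0]
ft_force: [0.6, 0.8, -0.0]
grip_width: 0.689
grip_force: 0.0
time: 2.35
position: [0.5939, 0.1093, 0.1253]
tool_rot: [3.075, 0.644, -0.002]
ft_force: [0.7, -0.7, 0.2]
grip_width: 0.689
grip_force: 0.0
t 2.35 p [0.5939 0.1093 0.1253] rot
 [[ 0.916  0.401 -0.001]
 [ 0.401 -0.916 -0.001]
 [-0.001  0.    -1.   ]] F [ 0.73 -0.72  0.24] 0.6886102831779631 0.0
(.598,.118,.08) tool shift [ 0.0073 -0.0063  0.0453] rows 1 each [ 0.0073 -0.0063  0.0453]
(.598,.118,.012) tool shift [ 0.0001 -0.      0.068 ] rows 2 each [ 0.    -0.     0.034]
```

```bash
python3 -m handwheel '[[0.06,0.0073,-0.0063,0.035,0,0,0],[0.06,0,0,0.035,0,0,0],[0.06,0,0,0.022,0,0,0],[0.06,0,0,0.021,0,0,0],[0.06,0,0,0,0,0,0]]'
python3 -m handwheel '[[0,0,0,0,0,0,0],[0,0,0,0,0,0,0],[0,0,0,0,0,0,0],[0,0,0,0,0,0,0],[0,0,0,0,0,0,0]]' 25
python3 go.py '(.598,.118,.012)'
```

```text
time: 2.98
position: [0.5975, 0.1175, 0.0117]
tool_rot: [3.075, 0.642, -0.004]
ft_force: [-1.0, 0.4, -0.0]
grip_width: 0.691
grip_force: 0.0
time: 3.6
position: [0.5986, 0.1185, 0.0133]
tool_rot: [3.075, 0.644, 0.001]
ft_force: [-0.7, 0.3, 2.8]
grip_width: 0.328
grip_force: 25.0
t 3.6 p [0.5986 0.1185 0.0133] rot
 [[ 0.916  0.401  0.001]
 [ 0.401 -0.916 -0.   ]
 [ 0.001  0.    -1.   ]] F [-0.68  0.33  2.85] 0.3284505277275476 25.000335685908794
(.598,.118,.012) tool shift [-0.0007  0.0002  0.0013] rows 1 each [-0.0007  0.0002  0.0013]
```

```bash
python3 go.py '(.5986,.1185,.11)' '(.4505,.3055,.11)' | tail -2;  python3 -m handwheel '[[0,0,0,-0.03,0,0,0],[0,0,0,-0.05,0,0,0],[0,0,0,-0.017,0,0,0],[0,-0.0152,-0.0577,0,0,0,0],[0,-0.0152,-0.0577,0,0,0,0],[0,-0.0152,-0.0577,0,0,0,0],[0,-0.0152,-0.0577,0,0,0,0],[0,0,0,0,0,0,0],[0,0,0,0,0,0,0]]'
python3 - <<'E'
from m import *
for n in('top','scene'): grab(n,n+'1.png')
st()
a=cv2.imread('pics/top1.png')[185:245,135:200];b=cv2.imread('pics/scene1.png')[190:260,330:405]
a=cv2.resize(a,(390,360),interpolation=3);b=cv2.resize(b,(390,360),interpolation=3);cv2.imwrite('pics/c3.png',np.hstack([a,b]))
E
```

```text
(.5986,.1185,.11) tool shift [ 0.0001  0.     -0.0967] rows 2 each [ 0.      0.     -0.0484]
(.4505,.3055,.11) tool shift [-6.060e-02 -2.307e-01 -1.000e-04] rows 4 each [-0.0152 -0.0577 -0.    ]
time: 4.72
position: [0.4499, 0.3048, 0.1091]
tool_rot: [3.074, 0.644, -0.001]
ft_force: [-0.0, -0.5, -1.4]
grip_width: 0.327
grip_force: 25.0
t 4.825 p [0.4509 0.3038 0.1092] rot
 [[ 0.917  0.399 -0.001]
 [ 0.399 -0.917 -0.001]
 [-0.001  0.001 -1.   ]] F [ 1.01 -1.26 -1.53] 0.3300841452249896 24.999541277065873
```

View pics/c3.png

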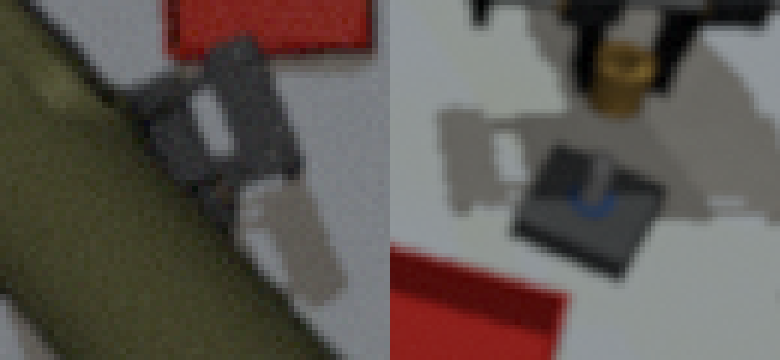

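The top view is blocked by the arm. The scene view shows the held sleeve at crop (622,80), pin tip at (600,158) and the blue ring at the pin foot at (593,200).

Run:
```python
from m import *
np.set_printoptions(precision=4,suppress=True)
im=cv2.imread('pics/scene1.png'); hsv=cv2.cvtColor(im,cv2.COLOR_BGR2HSV); L=cv2.cvtColor(im,cv2.COLOR_BGR2LAB).astype(int)
m=np.zeros(L.shape[:2],bool); m[193:218,362:392]=(L[193:218,362:392,2]>145)
v,u=np.nonzero(m); print(m.sum(),u.mean(),v.mean(),u.min(),u.max(),v.min(),v.max())
print('sleeve at z.112',ray('scene',(u.min()+u.max())/2,(v.min()+v.max())/2,.112), ray('scene',u.mean(),v.mean(),.112))
print('rim',ray('scene',(u.min()+u.max())/2,v.min()+4.5,.127))
b=np.zeros(L.shape[:2],bool); b[215:250,355:390]=(L[215:250,355:390,2]<116)
v,u=np.nonzero(b); print('blue',b.sum(),u.mean(),v.mean(),ray('scene',u.mean(),v.mean(),.02),u.min(),u.max(),v.min(),v.max(),ray('scene',(u.min()+u.max())/2,(v.min()+v.max())/2,.02))
print('tip',ray('scene',370.4,220.7,.056))
im=cv2.imread('pics/top0.png');L=cv2.cvtColor(im,cv2.COLOR_BGR2LAB).astype(int)
b=np.zeros(L.shape[:2],bool); b[205:232,150:180]=(L[205:232,150:180,2]<116)
v,u=np.nonzero(b); print('blue top',b.sum(),u.mean(),v.mean(),ray('top',u.mean(),v.mean(),.02),u.min(),u.max(),v.min(),v.max(),ray('top',(u.min()+u.max())/2,(v.min()+v.max())/2,.02))
# predicted pixels for pin at candidate
for n in('top','scene'):
    c=ctrl.camera_info(n);K=np.array(c['intrinsics']);R=np.array(c['R']);t=np.array(c['t'])
    for X in((.45,.305,.02),(.45,.305,.056),(.45,.305,.112)): q=K@(R@np.array(X)+t); print(n,X,q[:2]/q[2])
```

```text
109 374.3761467889908 204.63302752293578 370 380 199 211
sleeve at z.112 [0.4492 0.3078 0.112 ] [0.4486 0.306  0.112 ]
rim [0.4594 0.3075 0.127 ]
blue 19 368.94736842105266 229.73684210526315 [0.4543 0.3105 0.02  ] 365 372 228 231 [0.454  0.3091 0.02  ]
tip [0.4544 0.3077 0.056 ]
blue top 12 165.33333333333334 218.0 [0.4507 0.3012 0.02  ] 162 167 215 221 [0.4507 0.3041 0.02  ]
top (0.45, 0.305, 0.02) [164.2466 218.18  ]
top (0.45, 0.305, 0.056) [162.1626 217.1247]
top (0.45, 0.305, 0.112) [158.7327 215.3879]
scene (0.45, 0.305, 0.02) [367.4118 227.9859]
scene (0.45, 0.305, 0.056) [369.8362 219.2682]
scene (0.45, 0.305, 0.112) [373.8429 204.8608]
```

Run:
```python
import cv2,numpy as np
a=cv2.imread('pics/top0.png')[206:232,150:180];b=cv2.imread('pics/scene1.png')[212:246,352:390]
f=lambda x:cv2.convertScaleAbs(cv2.resize(x,(390,int(390*x.shape[0]/x.shape[1])),interpolation=0),alpha=1.5)
a,b=f(a),f(b);h=max(a.shape[0],b.shape[0])
p=lambda x:cv2.copyMakeBorder(x,0,h-x.shape[0],0,4,0)
cv2.imwrite('pics/c4.png',np.hstack([p(a),p(b)]))
```

```text
(no output)
```

View pics/c4.png

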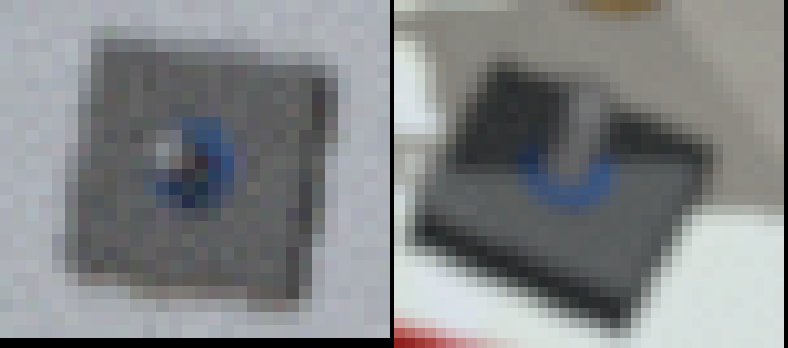

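The pin foot ring is centred at about (164.0,217.9) in top and (368.7,228.7) in scene. That puts the pin near (0.451, 0.306), and the held sleeve is nearly above it.

```bash
python3 -m handwheel '[[0,0.001,-0.001,0.02,0,0,0],[0,0,0,0.018,0,0,0],[0,0,0,0,0,0,0]]'; for i in 1 2 3 4; do python3 -c "
from h import *; s=ctrl.get_state();print(np.round(s['position'],4),np.round(s['ft_force'],1))"; python3 -m handwheel '[[0,0,0,0.004,0,0,0],[0,0,0,0,0,0,0]]'|grep -E 'posi|ft'; done
```

```text
time: 5.2
position: [0.449, 0.3053, 0.0691]
tool_rot: [3.074, 0.643, -0.008]
ft_force: [-0.3, -0.3, -0.4]
grip_width: 0.332
grip_force: 25.0
[0.449  0.3053 0.0691] [-0.3 -0.3 -0.4]
position: [0.4506, 0.3069, 0.0679]
ft_force: [-0.5, -0.1, -0.3]
[0.4506 0.3069 0.0679] [-0.5 -0.1 -0.3]
position: [0.4505, 0.3067, 0.0637]
ft_force: [0.0, 0.3, -0.5]
[0.4505 0.3067 0.0637] [ 0.   0.3 -0.5]
position: [0.4503, 0.3066, 0.0595]
ft_force: [0.6, -0.2, -0.5]
[0.4503 0.3066 0.0595] [ 0.6 -0.2 -0.5]
position: [0.4503, 0.3066, 0.0554]
ft_force: [-0.1, -0.9, -1.1]
```

```bash
python3 -m handwheel '[[0,0,0,0.006,0,0,0],[0,0,0,0,0,0,0]]'|grep -E 'posi|ft';python3 -m handwheel '[[0,0,0,0.006,0,0,0],[0,0,0,0.005,0,0,0],[0,0,0,0,0,0,0]]'|grep -E 'posi|ft'; python3 -m handwheel '[[0,0,0,0.003,0,0,0],[0,0,0,0,0,0,0]]'|grep -E 'posi|ft'
```

```text
position: [0.4502, 0.3064, 0.0492]
ft_force: [1.0, 1.3, -1.4]
position: [0.4501, 0.3065, 0.0382]
ft_force: [0.9, -0.1, -1.6]
position: [0.4504, 0.3067, 0.0357]
ft_force: [-0.5, 0.6, -0.7]
```

It slides right down, so this is the fitting sleeve. I'll release it and go for the other one.

```bash
python3 -m handwheel '[[0,0,0,0.002,0,0,0],[0.035,0,0,0,0,0,0],[0.06,0,0,0,0,0,0],[0.06,0,0,0,0,0,0],[0.06,0,0,-0.04,0,0,0],[0.06,0,0,-0.05,0,0,0]]'|grep -E 'posi|ft|wid';  python3 go.py '(.4207,.1308,.12)' '(.4207,.1308,.012)'
python3 - <<'E'
from m import *
im,d=grab('scene','scene2.png'); P=cloud('scene',d); q=P[205:245,355:385].reshape(-1,3); c=cv2.cvtColor(im,cv2.COLOR_BGR2LAB)[205:245,355:385,2].reshape(-1)
k=q[(c>145)&(q[:,2]>.0)&(q[:,2]<.1)]; print(len(k),k.min(0),k.max(0),np.percentile(k[:,2],[3,50,90,97]))
E
```

```text
position: [0.4497, 0.3062, 0.1239]
ft_force: [-0.2, -1.0, 0.5]
grip_width: 0.675
t 7.825 p [0.4497 0.3062 0.1239] rot
 [[ 0.916  0.401 -0.002]
 [ 0.401 -0.916 -0.001]
 [-0.003 -0.    -1.   ]] F [-0.17 -1.03  0.52] 0.6748792900179439 0.0
(.4207,.1308,.12) tool shift [-0.097   0.149   0.0042] rows 3 each [-0.0323  0.0497  0.0014]
(.4207,.1308,.012) tool shift [0.0003 0.     0.108 ] rows 2 each [0.0001 0.     0.054 ]
97 [0.43455784 0.2936549  0.02483289] [0.46613303 0.32123875 0.05258644] [0.02765425 0.04575414 0.05046764 0.05122763]
```

```bash
python3 -m handwheel '[[0.06,-0.0323,0.0497,0,0,0,0],[0.06,-0.0323,0.0497,0,0,0,0],[0.06,-0.0324,0.0497,0.004,0,0,0],[0.06,0,0,0,0,0,0],[0.06,0,0,0,0,0,0]]'|grep posi; python3 go.py '(.4207,.1308,.06)' '(.4207,.1308,.012)'
```

```text
position: [0.4219, 0.1319, 0.1202]
t 8.5 p [0.4219 0.1319 0.1202] rot
 [[ 0.916  0.401  0.001]
 [ 0.401 -0.916  0.   ]
 [ 0.001  0.    -1.   ]] F [-0.34  1.   -0.1 ] 0.6892805119942337 0.0
(.4207,.1308,.06) tool shift [-0.0016  0.0005  0.0602] rows 2 each [-0.0008  0.0002  0.0301]
(.4207,.1308,.012) tool shift [-0.0001 -0.      0.048 ] rows 1 each [-0.0001 -0.      0.048 ]
```

```bash
python3 -m handwheel '[[0.06,-0.001,0,0.03,0,0,0],[0.06,0,0,0.03,0,0,0],[0.06,0,0,0.03,0,0,0],[0.06,0,0,0.018,0,0,0],[0.06,0,0,0,0,0,0],[0,0,0,0,0,0,0],[0,0,0,0,0,0,0],[0,0,0,0,0,0,0],[0,0,0,0,0,0,0],[0,0,0,0,0,0,0]]' 25|grep -E 'pos|grip'
python3 -m handwheel '[[0,0,0,-0.03,0,0,0],[0,0,0,-0.05,0,0,0],[0,0,0,-0.03,0,0,0],[0,0,0,0,0,0,0]]'|grep -E 'pos|grip'; python3 go.py '(.595,.257,.122)' '(.595,.257,.02)'
```

```text
position: [0.421, 0.1308, 0.0123]
grip_width: 0.34
grip_force: 25.0
position: [0.4223, 0.1311, 0.1238]
grip_width: 0.339
grip_force: 25.0
t 10.25 p [0.4223 0.1311 0.1238] rot
 [[ 0.916  0.401  0.005]
 [ 0.401 -0.916 -0.   ]
 [ 0.004  0.002 -1.   ]] F [ 0.8   0.37 -2.22] 0.33940609081383016 24.99964145477861
(.595,.257,.122) tool shift [ 0.2087 -0.0461  0.0026] rows 4 each [ 0.0522 -0.0115  0.0007]
(.595,.257,.02) tool shift [-0.0005 -0.0002  0.102 ] rows 2 each [-0.0002 -0.0001  0.051 ]
```

```bash
python3 -m handwheel '[[0,0.052,-0.0115,0,0,0,0],[0,0.052,-0.0115,0,0,0,0],[0,0.052,-0.0115,0,0,0,0],[0,0.052,-0.0115,0,0,0,0],[0,0,0,0.03,0,0,0],[0,0,0,0.03,0,0,0],[0,0,0,0.03,0,0,0],[0,0,0,0.011,0,0,0],[0,0,0,0,0,0,0]]'|grep -E 'pos|ft'; python3 -m handwheel '[[0.034,0,0,0.002,0,0,0],[0.05,0,0,0,0,0,0],[0.05,0,0,0,0,0,0],[0.05,0,0,-0.05,0,0,0],[0.05,0,0,-0.06,0,0,0],[0,0,0,-0.06,0,0,0]]' | grep -E 'pos|ft|wid'
python3 - <<'E'
from m import *
im,d=grab('scene','scene3.png'); P=cloud('scene',d); c=cv2.cvtColor(im,cv2.COLOR_BGR2LAB)[...,2]
for b in((355,205,385,245),(305,225,372,290)):
    x0,y0,x1,y1=b;q=P[y0:y1,x0:x1].reshape(-1,3);k=c[y0:y1,x0:x1].reshape(-1)>(145 if b[0]==355 else 0)
    h=cv2.cvtColor(im,cv2.COLOR_BGR2HSV)[y0:y1,x0:x1].reshape(-1,3); k&=(h[:,0]>14)&(h[:,0]<34)&(h[:,1]>90); q=q[k]; print(k.sum(),np.percentile(q,[3,50,97],axis=0).round(4))
E
python3 - <<'E'
# arm geometry: TCP = roller(th) - 33.5mm*n
import numpy as np
pv=np.array([.5633,-.3394]);n=np.array([.916,.401]);l=np.array([.401,-.916])
for th in(0,.1,.2,.3,.4,.5,.55,.6,.62,.65,.7):
    a=np.radians(130.7)-th;r=pv+.1047*np.array([np.cos(a),np.sin(a)]);t=r-.0335*n
    print(th,r.round(4),'tcp',t.round(4),'along n %.4f lateral(tool y) %.4f'%(t@n,t@l))
E
```

```text
position: [0.5918, 0.2564, 0.0196]
ft_force: [0.5, 0.3, -1.5]
position: [0.5925, 0.2564, 0.191]
ft_force: [1.0, 0.7, -0.4]
grip_width: 0.521
76 [[0.4446 0.2956 0.0287]
 [0.4614 0.3094 0.047 ]
 [0.4661 0.3188 0.0524]]
198 [[0.4614 0.2446 0.0099]
 [0.5904 0.2632 0.032 ]
 [0.6091 0.3142 0.0465]]
0 [ 0.495 -0.26 ] tcp [ 0.4643 -0.2735] along n 0.3157 lateral(tool y) 0.4367
0.1 [ 0.5033 -0.2536] tcp [ 0.4726 -0.267 ] along n 0.3258 lateral(tool y) 0.4341
0.2 [ 0.5122 -0.248 ] tcp [ 0.4815 -0.2615] along n 0.3362 lateral(tool y) 0.4326
0.3 [ 0.5215 -0.2434] tcp [ 0.4908 -0.2568] along n 0.3466 lateral(tool y) 0.4321
0.4 [ 0.5313 -0.2397] tcp [ 0.5006 -0.2531] along n 0.3571 lateral(tool y) 0.4326
0.5 [ 0.5414 -0.237 ] tcp [ 0.5108 -0.2504] along n 0.3674 lateral(tool y) 0.4342
0.55 [ 0.5466 -0.236 ] tcp [ 0.5159 -0.2495] along n 0.3725 lateral(tool y) 0.4354
0.6 [ 0.5518 -0.2353] tcp [ 0.5211 -0.2488] along n 0.3776 lateral(tool y) 0.4368
0.62 [ 0.5539 -0.2351] tcp [ 0.5232 -0.2486] along n 0.3795 lateral(tool y) 0.4375
0.65 [ 0.557  -0.2349] tcp [ 0.5263 -0.2483] along n 0.3825 lateral(tool y) 0.4385
0.7 [ 0.5622 -0.2347] tcp [ 0.5315 -0.2481] along n 0.3874 lateral(tool y) 0.4404
```

View pics/scene3.png

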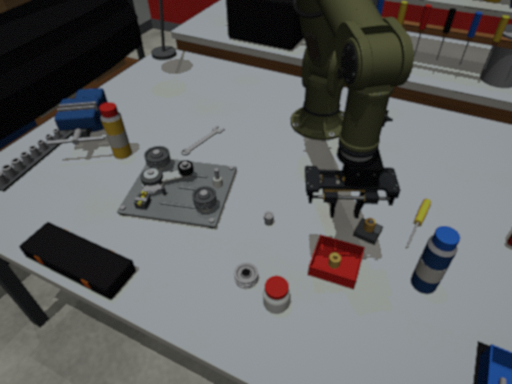

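One sleeve stands on the pin at (369,226) and the other stands in the tray at (335,258). Everything else is in place.

```bash
python3 go.py '(.4357,-.2846,.19)' '(.4357,-.2846,.056)'|tail -2
```

```text
(.4357,-.2846,.19) tool shift [-0.3652  0.4336  0.0058] rows 10 each [-0.0365  0.0434  0.0006]
(.4357,-.2846,.056) tool shift [-1.90e-03 -1.00e-04  1.34e-01] rows 3 each [-0.0006 -0.      0.0447]
```

```bash
python3 -m handwheel '[[0,-0.036,0.043,0,0,0,0],[0,-0.036,0.043,0,0,0,0],[0,-0.036,0.043,0,0,0,0],[0,-0.036,0.043,0,0,0,0],[0,-0.036,0.043,0,0,0,0],[0,-0.036,0.043,0,0,0,0],[0,-0.036,0.043,0,0,0,0],[0,-0.036,0.043,0,0,0,0],[0,-0.036,0.043,0,0,0,0],[0,-0.036,0.043,0,0,0,0],[0,0,0,0,0,0,0],[0,0,0,0,0,0,0]]'|grep -E 'pos|wid';python3 go.py '(.4357,-.2846,.12)' '(.4357,-.2846,.056)'
```

```text
position: [0.4358, -0.2812, 0.189]
grip_width: 0.003
t 13.675 p [ 0.4358 -0.2812  0.189 ] rot
 [[ 0.916  0.401  0.001]
 [ 0.401 -0.916  0.   ]
 [ 0.001 -0.    -1.   ]] F [ 0.19  0.37 -0.04] 0.0034615915334870696 0.0
(.4357,-.2846,.12) tool shift [-0.0015  0.0031  0.069 ] rows 2 each [-0.0007  0.0016  0.0345]
(.4357,-.2846,.056) tool shift [-0.     0.     0.064] rows 2 each [-0.     0.     0.032]
```

```bash
python3 -m handwheel '[[0,-0.001,0.003,0.04,0,0,0],[0,0,0,0.04,0,0,0],[0,0,0,0.04,0,0,0],[0,0,0,0.013,0,0,0],[0,0,0,0,0,0,0]]'|grep -E 'pos|ft'; python3 -m handwheel '[[0,0.012,0,0,0,0,0],[0,0.008,0,0,0,0,0],[0,0,0,0,0,0,0]]'|grep -E 'pos|ft';for i in 1; do python3 -m handwheel '[[0,0.006,0,0,0,0,0],[0,0,0,0,0,0,0]]'|grep -E 'pos|ft'; python3 -m handwheel '[[0,0.006,0,0,0,0,0],[0,0,0,0,0,0,0]]'|grep -E 'pos|ft'; python3 -m handwheel '[[0,0.006,0,0,0,0,0],[0,0,0,0,0,0,0]]'|grep -E 'pos|ft'; done
```

```text
position: [0.4362, -0.2839, 0.0559]
ft_force: [-0.1, -0.9, 0.0]
position: [0.4556, -0.2765, 0.0568]
ft_force: [-0.5, 0.6, -0.1]
position: [0.46, -0.2743, 0.056]
ft_force: [-0.1, -0.3, -0.3]
position: [0.4651, -0.2721, 0.0557]
ft_force: [0.3, 0.2, 0.2]
position: [0.4682, -0.2713, 0.0556]
ft_force: [-6.4, -3.1, 2.7]
```

```bash
python3 -m handwheel '[[0,0.006,0,0,0,0,0],[0,0.006,0,0,0,0,0],[0,0.006,0,0,0,0,0],[0,0,0,0,0,0,0]]'|grep -E 'pos|ft';python3 -m handwheel '[[0,0.006,0,0,0,0,0],[0,0.006,0,0,0,0,0],[0,0.006,0,0,0,0,0],[0,0,0,0,0,0,0]]'|grep -E 'pos|ft';python3 -m handwheel '[[0,0.006,0,0,0,0,0],[0,0.006,0,0,0,0,0],[0,0.004,0,0,0,0,0],[0,0,0,0,0,0,0],[0,0,0,0,0,0,0]]'|grep -E 'pos|ft'
python3 - <<'E'
from m import *
s=st();p=np.array(s['position']);print('n',p[0]*.916+p[1]*.401)
for n in('top','scene'): grab(n,n+'4.png')
a=cv2.resize(cv2.imread('pics/top4.png')[145:250,270:385],(395,360),interpolation=3);b=cv2.resize(cv2.imread('pics/scene4.png')[140:230,120:220],(400,360),interpolation=3)
cv2.imwrite('pics/c5.png',np.hstack([a,b]))
E
```

```text
position: [0.4821, -0.2645, 0.0554]
ft_force: [-11.2, -2.6, 6.8]
position: [0.4989, -0.2572, 0.0548]
ft_force: [-9.5, -3.0, 2.7]
position: [0.5127, -0.2508, 0.0545]
ft_force: [-11.0, -3.7, 2.9]
t 17.05 p [ 0.5127 -0.2508  0.0545] rot
 [[ 0.917  0.399 -0.011]
 [ 0.399 -0.917 -0.001]
 [-0.01  -0.004 -1.   ]] F [-11.02  -3.72   2.89] 0.006592681294201115 5.41074079927057
n 0.3690979591229148
```

View pics/c5.png

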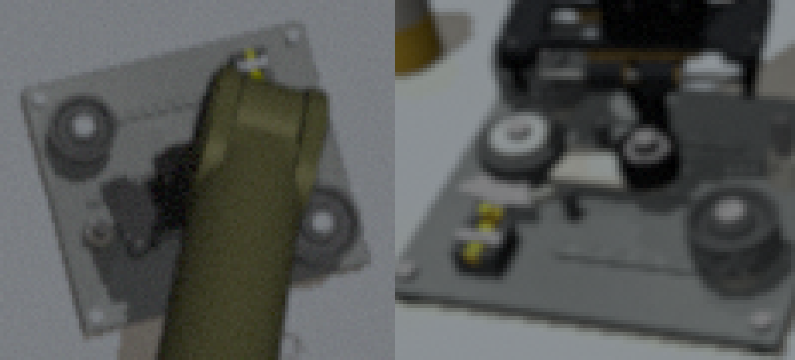

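The top view is blocked by the arm. In the scene view the bolt is now at (183.3,176.3) and the drum cap at (150.3,173).

Run:
```python
from m import *
d=ray('scene',150.6,172.9,.0649)
for z in(.0785,.085):
    a=[np.arctan2(*(ray('scene',*p,z)-d)[[1,0]]) for p in((185,163.7),(183.25,176.25))]; print(z,np.degrees(a),a[0]-a[1],[np.linalg.norm((ray('scene',*p,z)-d)[:2]) for p in((185,163.7),(183.25,176.25))])
```

```text
0.0785 [130.55604803  99.89478613] 0.5351399728880968 [np.float64(0.1062864310252672), np.float64(0.11020838635980658)]
0.085 [126.27083732  96.68882286] 0.5163035516400278 [np.float64(0.10659690873936191), np.float64(0.11430302076441297)]
```

```bash
python3 -m handwheel '[[0,0.004,0,0,0,0,0],[0,0.004,0,0,0,0,0],[0,0.004,0,0,0,0,0],[0,0,0,0,0,0,0],[0,0,0,0,0,0,0],[0,0,0,0,0,0,0]]'|grep -E 'pos|ft'
python3 - <<'E'
from m import *
s=st();p=np.array(s['position']);print('n',p[0]*.916+p[1]*.401)
grab('scene','scene5.png')
b=cv2.imread('pics/scene5.png'); a=cv2.resize(b[140:230,120:220],(500,450),interpolation=3)
c=cv2.resize(b[200:290,300:400],(290,261),interpolation=3); c=cv2.copyMakeBorder(c,0,189,0,0,0)
cv2.imwrite('pics/c6.png',np.hstack([a,c]))
E
```

```text
position: [0.5231, -0.248, 0.0545]
ft_force: [-12.2, -5.4, 3.1]
t 17.9 p [ 0.5231 -0.248   0.0545] rot
 [[ 0.917  0.398 -0.011]
 [ 0.398 -0.918 -0.003]
 [-0.011 -0.002 -1.   ]] F [-12.23  -5.43   3.08] 0.0034400547044034484 6.277842940762639
n 0.37972366799278906
```

View pics/c6.png

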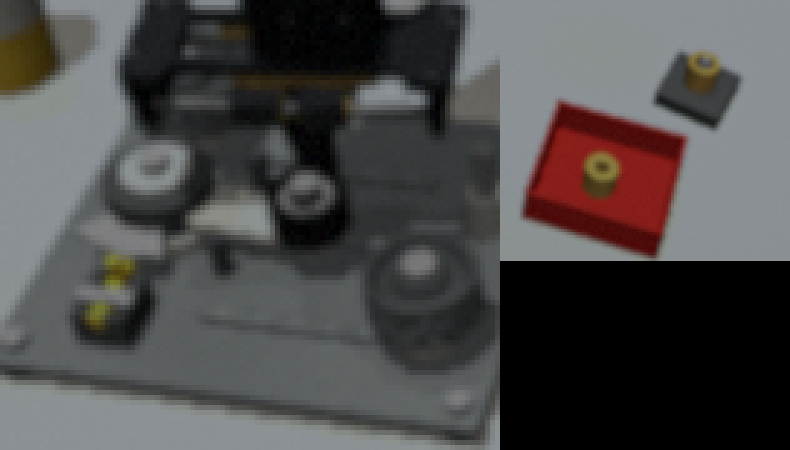

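The bolt is now at (182.2,178.4), which puts the arm at about 0.6 rad. The push is 13 N and steady, and both sleeves are in place, so I'm handing in.

```bash
python3 -c "
from bench import ctrl; print(ctrl.close_job())"
```

```text
the job is handed in; nothing more can be done
None
```

Handed in at about 18 s with the fitting sleeve down on the pin, the other in the scrap tray without a trial on the pin (the first slid right down), and the arm still held at about 0.6 rad with 13 N; pawl drop was not seen directly, and no verdict came back.

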